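Show the short gold tube to the home camera

ROBOT

A 6-joint arm with a two-finger parallel gripper is mounted at the origin on the work surface. World frame = base frame: x ahead of the robot, y to its left, z up, the work surface at z = 0. Lengths are in m, angles in rad, forces in N, time in s.
With the tool pointing down it reaches from about 0.325 to 0.925 m from the base axis. Payload 3.1 kg.
Tool frame: the origin (TCP) lies between the finger pads; the fingertips stand 14 mm ahead of it and the grasp point (between the pads) lies 5 mm behind it; z points along the fingers, y is the direction in which the jaws open and shut (so a half turn about z gives the same grasp; the last joint's range is limited). The gripper opens to 85 mm and grips with 20 to 120 N. Pads are 22 mm wide; open, the fingers measure 114 mm over their backs; the gripper's body (76 mm by 85 mm) begins 54 mm behind the grasp point. The pads swing forward as they close: fully open they stand 13 mm farther back than shut.
Start: joints at [-1.33, 0.217, 1.613, -0, 1.311, -0.112], TCP at [0.216, -0.587, 0.245] pointing down, gripper open.
Joint ranges: [-2.75, 2.75], [-0.78, 2.1], [0.31, 2.55], [-1.13, 4.27], [0.13, 2.63], [-2.58, 2.58]. Speed limits (rad/s): [2.79, 2.79, 3.14, 3.14, 3.14, 3.14].

INTERFACE

Orientations are given as a unit quaternion [w, x, y, z].
In Python, from plant import r gives the robot as it stands.
- The arm moves only by the tool carry_out, never from a script. Its arguments are lists of equal length, an entry for each row: "delta_pos": the shift along the world's x, y, z in cm, a list of three; "twist": the turn about the world's z in degrees. In form: {"delta_pos": [[dx, dy, dz], ...], "twist": [twist, ...]}. A call has 1 to 8 rows; each row is the pose to reach, as a shift and turn from the pose commanded when the call began; what a row does not reach only later rows make up. A row lasts 1/12 s, in which the tool goes at most 41.7 mm and 7.16 degrees, less where a joint would pass 70% of its speed; a pose out of reach is approached as far as the arm can. A call with a gripper value outside its range is refused whole. "hand" is the opening in per cent of the stroke, from 0 (shut) to 100 (fully open), set as the call begins (left out, the last holds). The fingers move at their own pace and stop on an object; "squeeze" is the grip in N (left out, the last holds). Time passes only in rows, so rows that repeat a pose let the fingers close. It gives the time, the measured TCP pose, the force and the opening at its end, in the units of the state.
- r.sense(): the state, without advancing time (a new reading comes with each control period).
- r.get_image(name): name is "scene" or "side" or "wrist"; returns the picture (400x640x3 uint8, red, green, blue); there is no depth.
- r.camera_info(name): a dict with "intrinsics" (3x3 intrinsics, pixels), "rvec" (rotation vector, rad) and "tvec" (3), from world to camera coordinates, as OpenCV has them; the wrist camera has in their place "tool_from_camera" (4x4, takes a point from camera to tool coordinates, whose origin is the TCP and whose axes are the flange's). Camera axes: x right, y down, z forward; pixel columns grow to the right and rows downward; lengths in m; the calibration is good to about 2 mm. A picture is of the moment at which its call begins: read the wrist's pose just before it. camera_info takes no time and is no camera call.
- r.job_done(): hands the job in, once; it reports no verdict.
The state is a dict: "clock": time; "joint_positions": joint angles; "joint_velocities": joint speeds; "effort": joint torques, N m; "tcp_pos": TCP position; "eef_rot": TCP orientation; "contact_force": force on the tool from outside, world axes, zero at the start; "wrist_torque": the same for the moment, N m; "opening": finger opening in m.
Only numpy, scipy, OpenCV 4.12 (cv2) and the standard library are available. Lean on these libraries where they do the work, as an engineer would, in place of code of your own. Each camera call takes 0.05 s, during which the arm holds its last target. There are 200 camera calls.

TASK

Take the one short gold tube out of its cradle in the shallow tray and hold it up to the white home camera for a look at its cap: on the lens's line of sight, the tube lying along that line (slanting just as the camera is tilted), with the slim cap end pointing straight at the lens and about 12 cm away from it. Finish while still holding the tube there, still, in the air; do not put it down or let go. Do not bump the camera, and leave the long tubes in their cradles and everything else on the desk where it is.

Things in the scene. Friction and masses are not known exactly. Their poses are not given: they have to be found in the camera images.
- short_tube_center (a point): the short gold tube, the only one of its length: 56 mm long in all, a smooth round body 24 mm in diameter and 40 mm long, then the slimmer cap, 18 mm in diameter and 16 mm long; about 60 g. This point is on its axis at mid-length (28 mm from either end), 32 mm above the table at the start; 12 mm of full-diameter body lie on the cap side of it and 28 mm on the other. Its x axis runs along the tube towards the cap end (level at the start)
- short_tube_cap (a point): centre of the end face of the short tube's cap, 28 mm from the tube's centre; same axes
- tray: fixed shallow tray of milky clear plastic, 120 x 250 mm, floor 3 to 5 mm thick, walls 12 mm high; origin at the centre of its underside, x along the tubes (the way all the caps point), y along the row. In it stand four white cradles 60 mm apart, each 22 mm wide and 30 mm long, their tops 23 mm above the table, each with one gold tube lying in it, so that the free gap between neighbouring tubes is 36 mm. Which cradle holds the short tube varies
- camera: white home camera, fixed: a round foot 84 mm across and 45 mm high with a white ball head 84 mm in diameter on it, ball centre 85 mm above the table. Origin at the centre of the underside; the camera faces along its -x axis
- lens (a point): centre of the front glass of the lens, on the black face of the ball head, 46 mm from the ball's centre. The line of sight leaves the lens along this point's -x axis; its x axis points back into the head. The head looks upwards by the joint's angle
- camera_head (a joint): upward tilt of the camera's head and line of sight above level, rad (0 looks level); a stiff hinge about the ball's centre that is set differently each time and stays put
- long_tube1_center (a point): a long gold tube, 82 mm long, otherwise like the short one (body 24 mm, cap 18 mm in diameter, 16 mm long); this point is on its axis at mid-length, x axis towards its cap; to be left in its cradle
- long_tube2_center (a point): a long gold tube, 82 mm long, otherwise like the short one (body 24 mm, cap 18 mm in diameter, 16 mm long); this point is on its axis at mid-length, x axis towards its cap; to be left in its cradle
- long_tube3_center (a point): a long gold tube, 82 mm long, otherwise like the short one (body 24 mm, cap 18 mm in diameter, 16 mm long); this point is on its axis at mid-length, x axis towards its cap; to be left in its cradle
- watch: bystander: wristwatch lying open and flat, steel case 42 mm across and 10 mm high, pale strap; 210 mm long in all, origin under the case
- charger: bystander: white plug charger lying on its side, 44 x 44 x 28 mm high with two flat pins, origin at the centre of its underside
- carton: bystander: flat red-and-white carton, 56 x 88 x 22 mm high, origin at the centre of its underside
- power_bank: bystander: black power bank, 65 x 110 x 16 mm high, origin at the centre of its underside
- cup: bystander: white cup, 72 mm across, 85 mm high, standing mouth up, origin at the centre of its underside
- card: bystander: piece of thick cardboard, 90 x 60 x 5 mm, origin at the centre of its underside
There are look-alikes about, which are no part of the job. Leave any pink look-alike of the camera alone. What is shaped like the part that bears short_tube_center but green is not meant.

How it is judged:
On the way:
1. the short tube is lifted clear of its cradle in the fingers (contact force between short_tube and the fingers above 0.5 N and height (world z) of short_tube_center above 0.055 m and contact force between short_tube and tray below 0.05 N), for 0.2 s.
At the end, for the whole second after the job is handed in: Fingers hold the short tube still, over 80 mm up, touching nothing else: cap 90-150 mm from the lens and turned towards it, centre in front of the lens and within 25 mm in y and z of the line of sight, axis within 0.26 rad of it; long tubes within 10 mm, bystanders within 20 mm of their starts (contact force between short_tube and the fingers above 0.5 N and distance between short_tube_cap and lens between 0.09 and 0.15 m and y of short_tube_center in the frame of lens between -0.025 and 0.025 m and z of short_tube_center in the frame of lens between -0.025 and 0.025 m and x of short_tube_center in the frame of lens below -0.08 m and x of lens in the frame of short_tube_center above 0.08 m and angle between the x axis of short_tube_center and the x axis of lens, either way round below 0.26 rad and height (world z) of short_tube_center above 0.08 m and linear speed of short_tube below 0.03 m/s and contact force between short_tube and tray below 0.05 N and contact force between short_tube and camera below 0.05 N and contact force between short_tube and long_tube1 below 0.05 N and contact force between short_tube and long_tube2 below 0.05 N and contact force between short_tube and long_tube3 below 0.05 N and contact force between short_tube and watch below 0.05 N and contact force between short_tube and charger below 0.05 N and contact force between short_tube and carton below 0.05 N and contact force between short_tube and power_bank below 0.05 N and contact force between short_tube and cup below 0.05 N and contact force between short_tube and card below 0.05 N and distance of each of long_tube1_center, long_tube2_center, long_tube3_center from where it was at the start of the episode below 0.01 m and distance of each of watch, charger, carton, power_bank, cup, card from where it was at the start of the episode below 0.02 m); the arm keeps its last pose, push and grip.
It fails at once if the camera is bumped (more than 3 N), or its head is turned out of its setting (contact force between camera and anything else above 3 N or distance of lens from where it was at the start of the episode above 0.005 m).
It fails at once if a long tube is moved by more than 20 mm (distance of any of long_tube1_center, long_tube2_center, long_tube3_center from where it was at the start of the episode above 0.02 m).
It fails at once if a bystander is moved by more than 30 mm (distance of any of watch, charger, carton, power_bank, cup, card from where it was at the start of the episode above 0.03 m).
It also fails if it takes over 32 s, if anything falls off the work surface, if the arm or the gripper's body presses on something with over 40 N, if the wrist force passes 120 N, or if a joint passes its speed limit or range.

## Working session

There is one attempt and no reset: what is moved stays moved. The work goes in short steps, Python scripts to look and compute and a tool call to move; the robot and the scene stay as the last step left them, time stands still between calls to the robot, and variables do not carry over. Pictures are saved under pics/ and viewed, about 8 in all and at most 12, crops included, and the job is handed in when it is done.

Besides the shell and the picture viewer there is one more tool, called after "Request:" as a command line: name --pt "numbers of a row" for each row, then --argument value for the rest. carry_out: Moves the arm, as the interface text tells. Its arguments: {"type":"object","properties":{"delta_pos":{"type":"array","items":{"type":"array","items":{"type":"number"}}},"twist":{"type":"array","items":{"type":"number"}},"hand":{"type":"number"},"squeeze":{"type":"number"}},"required":["delta_pos","twist"]}

```bash
mkdir -p pics; ls
python3 - <<'E'
from plant import r
import cv2,numpy as np
for n in("scene","side","wrist"):
    im=r.get_image(n); cv2.imwrite(f"pics/{n}0.png",im[:,:,::-1]); print(n,r.camera_info(n))
a=[cv2.imread(f"pics/{n}0.png") for n in("scene","side")]
cv2.imwrite("pics/both0.png",np.vstack(a)[:, :])
print(r.sense())
E
```

```text
pics
scene {'intrinsics': array([[410.2048949 ,   0.        , 314.03819801],
       [  0.        , 410.2048949 , 196.5324974 ],
       [  0.        ,   0.        ,   1.        ]]), 'rvec': array([ 2.24062278,  0.64511575, -0.25246762]), 'tvec': array([-0.51338381, -0.10877964,  1.41493854])}
side {'intrinsics': array([[383.58846357,   0.        , 314.2822528 ],
       [  0.        , 383.58846357, 203.03327659],
       [  0.        ,   0.        ,   1.        ]]), 'rvec': array([ 2.19609186, -0.24408706,  0.12430579]), 'tvec': array([-0.55027764,  0.15712135,  0.81107031])}
wrist {'intrinsics': array([[306.99407478,   0.        , 313.82464396],
       [  0.        , 306.99407478, 203.44961218],
       [  0.        ,   0.        ,   1.        ]]), 'tool_from_camera': array([[-2.27416313e-05, -9.53155137e-01, -3.02481875e-01,
         7.80060257e-02],
       [ 9.99999677e-01,  2.21198196e-04, -7.72204354e-04,
         5.13287691e-04],
       [ 8.02938992e-04, -3.02481795e-01,  9.53154824e-01,
        -1.28102233e-01],
       [ 0.00000000e+00,  0.00000000e+00,  0.00000000e+00,
         1.00000000e+00]])}
{'clock': 0.15, 'joint_positions': array([-1.33018901e+00,  2.17604037e-01,  1.61463163e+00, -1.24148498e-05,
        1.31129601e+00, -1.12197296e-01]), 'joint_velocities': array([ 0.00055356, -0.00218437, -0.00513911,  0.00066731, -0.00029321,
       -0.00130069]), 'effort': array([ 7.19881473e-05, -3.97448623e+01, -3.04416919e+01, -2.27500923e-04,
        5.80514636e-03,  8.77324709e-06]), 'tcp_pos': array([ 0.2158258 , -0.58588538,  0.24421933]), 'eef_rot': array([-9.67133189e-04,  9.84480674e-01,  1.75490347e-01, -6.81906893e-05]), 'contact_force': array([-0.66490691,  0.63102287, -0.03502317]), 'wrist_torque': array([-0.00719936,  0.0274461 ,  0.02558874]), 'opening': 0.08541909792388233}
```

View pics/scene0.png

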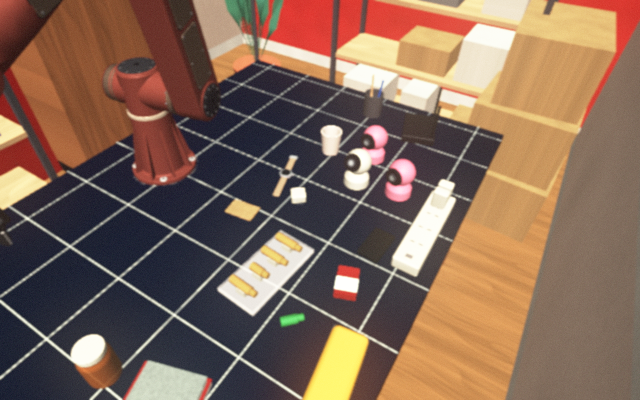

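View pics/side0.png

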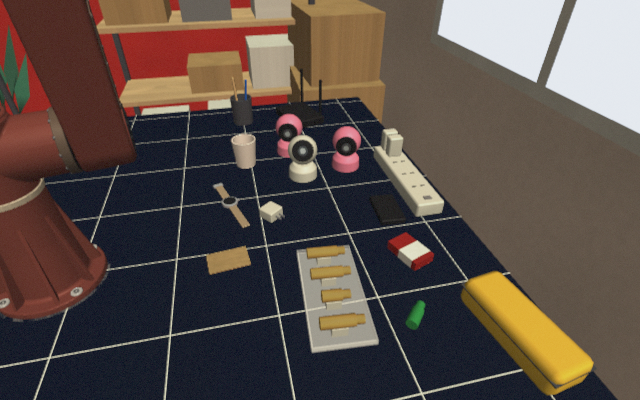

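```bash
cat > h.py <<'E'
import cv2,numpy as np
from plant import r
from scipy.spatial.transform import Rotation as Ro
def cam(n,s=None):
    c=r.camera_info(n);K=np.array(c["intrinsics"])
    if n=="wrist":
        s=s or r.sense();q=s["eef_rot"];T=np.eye(4);T[:3,:3]=Ro.from_quat([q[1],q[2],q[3],q[0]]).as_matrix();T[:3,3]=s["tcp_pos"]
        W=T@c["tool_from_camera"];return K,W[:3,:3],W[:3,3]
    R=cv2.Rodrigues(np.array(c["rvec"]))[0];return K,R.T,-R.T@c["tvec"]
def ray(C,uv):
    K,R,o=C;d=R@np.linalg.inv(K)@[uv[0],uv[1],1];return o,d/np.linalg.norm(d)
def plane(C,uv,z):
    o,d=ray(C,uv);return o+d*(z-o[2])/d[2]
def proj(C,p):
    K,R,o=C;q=K@(R.T@(np.asarray(p)-o));return q[:2]/q[2]
def tri(rays):
    A=sum(np.eye(3)-np.outer(d,d) for o,d in rays);b=sum((np.eye(3)-np.outer(d,d))@o for o,d in rays)
    p=np.linalg.solve(A,b);return p,[np.linalg.norm(np.cross(p-o,d)) for o,d in rays]
def gold(im,hl=(12,32),s=110,v=90):
    h=cv2.cvtColor(im,cv2.COLOR_BGR2HSV);return cv2.inRange(h,(hl[0],s,v),(hl[1],255,255))
def blobs(m,amin):
    out=[]
    for c in cv2.findContours(m,cv2.RETR_EXTERNAL,cv2.CHAIN_APPROX_NONE)[0]:
        if cv2.contourArea(c)>=amin: out.append((cv2.contourArea(c),cv2.minAreaRect(c),c))
    return out
E
python3 - <<'E'
from h import *
for n in("scene","side"):
    im=cv2.imread(f"pics/{n}0.png");C=cam(n)
    box=(215,228,105,90) if n=="scene" else (295,240,85,112)
    x,y,w,h=box
    for a,rc,c in blobs(gold(im[y:y+h,x:x+w],s=90),30):
        ct=np.array(rc[0])+[x,y];print(n,"tube",a,ct.round(1),np.round(rc[1],1),plane(C,ct,.032).round(3))
a=[]
for n,(x,y,w,h) in {"scene":(330,130,66,72),"side":(272,118,66,72)}.items():
    im=cv2.imread(f"pics/{n}0.png");a.append(cv2.resize(im[y:y+h,x:x+w],None,fx=6,fy=6,interpolation=cv2.INTER_CUBIC))
cv2.imwrite("pics/cam0.png",np.hstack(a))
E
```

```text
scene tube 240.5 [242.3 285.3] [32.4  9.4] [ 0.553 -0.262  0.032]
scene tube 142.0 [259.2 270.2] [21.1  8.3] [ 0.56  -0.202  0.032]
scene tube 204.0 [273.8 255.2] [30.5  8.3] [ 0.563 -0.142  0.032]
scene tube 194.5 [288.  241.5] [30.   8.4] [ 0.568 -0.081  0.032]
side tube 531.0 [341.9 320.9] [13.7 46.3] [ 0.556 -0.261  0.032]
side tube 293.0 [335.6 294.7] [12.3 29.6] [ 0.561 -0.201  0.032]
side tube 378.0 [330.2 271.6] [11.1 40.3] [ 0.565 -0.141  0.032]
side tube 341.5 [325.3 251.1] [10.5 38. ] [ 0.57  -0.081  0.032]
```

View pics/cam0.png

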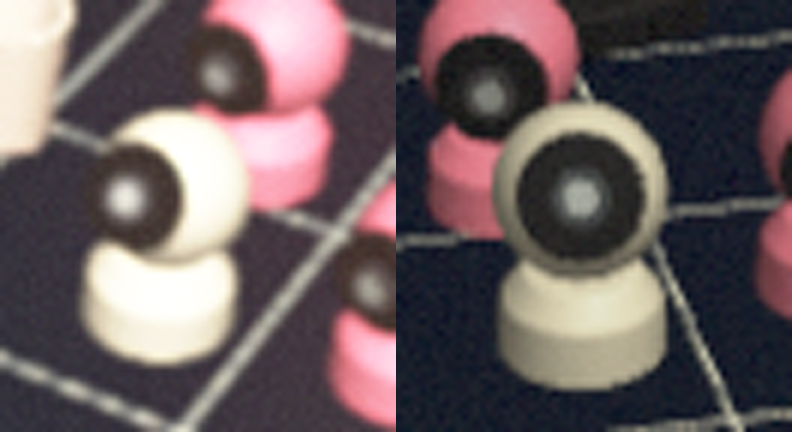

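Run:
```python
from h import *
S,D=cam("scene"),cam("side")
print("cams",S[2].round(3),D[2].round(3))
lens=tri([ray(S,(351,163)),ray(D,(302.7,150.8))])
ball=tri([ray(S,(358.5,161)),ray(D,(303,148.8))])
print("lens",lens,"ball",ball)
v=lens[0]-ball[0];n=np.linalg.norm(v);print(n,"yaw",np.degrees(np.arctan2(v[1],v[0])),"tilt",np.degrees(np.arcsin(v[2]/n)))
for C,uv in((S,(358.5,161)),(D,(303,148.8))): print(plane(C,uv,.085))
b=(plane(S,(358.5,161),.085)+plane(D,(303,148.8),.085))/2
for C,uv in((S,(351,163)),(D,(302.7,150.8))):
    o,d=ray(C,uv); t=np.roots([1,2*d@(o-b),(o-b)@(o-b)-.046**2]); t=t.real.min(); w=(o+t*d-b)/.046
    print("sph",w,"yaw",np.degrees(np.arctan2(w[1],w[0])),"tilt",np.degrees(np.arcsin(w[2])))
T=[(.556,-.2615),(.5605,-.2015),(.564,-.1415),(.569,-.081)]
print(np.degrees(np.arctan2(.015/.18,1)))
```

```text
cams [ 1.003 -0.688  0.893] [ 0.413 -0.666  0.609]
lens (array([0.5865932 , 0.24251256, 0.10207932]), [np.float64(0.0004904285322734447), np.float64(0.0004904285322733753)]) ball (array([0.59467353, 0.28125705, 0.08741686]), [np.float64(0.00010373642912179541), np.float64(0.00010373642912185542)])
0.04220681542644107 yaw -101.78042123217713 tilt 20.328097883298252
[0.59336981 0.28431631 0.085     ]
[0.59552353 0.28545005 0.085     ]
sph [-0.17035859 -0.9187045   0.35631446] yaw -100.50523202124286 tilt 20.87402603584625
sph [-0.17349511 -0.9100328   0.3764834 ] yaw -100.79374699683524 tilt 22.11602574849718
4.763641690726177
```

The short gold tube is third along the row: scene (259,270), side (336,295). The long ones are at side (342,321), (330,272) and (325,251), and the green look-alike is at (416,315). The white camera's lens is at scene (351,163) and side (303,151), tilted up about 21°. I'll move above the tube and confirm it up close.

Request:
carry_out --pt "34.5 38.5 -5" --pt "34.5 38.5 -5" --pt "34.5 38.5 -5" --pt "34.5 38.5 -5" --pt "34.5 38.5 -5" --pt "34.5 38.5 -5" --pt "34.5 38.5 -5" --pt "34.5 38.5 -5" --twist '[-24.3, -24.3, -24.3, -24.3, -24.3, -24.3, -24.3, -24.3]' --hand 50 --squeeze 20

```text
clock: 0.82
tcp_pos: [0.437, -0.339, 0.213]
eef_rot: [-0.0, 0.999, -0.036, -0.0]
contact_force: [0.7, -1.7, -0.1]
opening: 0.0426
```

Request:
carry_out --pt "12.2 13.6 -1.8" --pt "12.2 13.6 -1.8" --pt "12.2 13.6 -1.8" --pt "12.2 13.6 -1.8" --pt "12.2 13.6 -1.8" --pt "12.2 13.6 -1.8" --pt "12.2 13.6 -1.8" --pt "12.2 13.6 -1.8" --twist '[0, 0, 0, 0, 0, 0, 0, 0]'

```text
clock: 1.48
tcp_pos: [0.5575, -0.2053, 0.1951]
eef_rot: [0.0, 0.999, -0.036, -0.001]
contact_force: [0.4, -0.7, -0.6]
opening: 0.0425
```

Run:
```python
from h import *
s=r.sense();C=cam("wrist",s);im=np.ascontiguousarray(r.get_image("wrist")[:,:,::-1]);cv2.imwrite("pics/w1.png",im)
print(s["tcp_pos"],s["eef_rot"],s["opening"])
for a,rc,c in blobs(gold(im,s=90,v=70),150):
    vx,vy,x0,y0=cv2.fitLine(c,cv2.DIST_L2,0,.01,.01).ravel();p=plane(C,rc[0],.032);q=plane(C,(x0,y0),.032);q2=plane(C,(x0+20*vx,y0+20*vy),.032)
    print(a,np.round(rc[0],1),np.round(rc[1],1),p.round(4),"yaw",np.degrees(np.arctan2(*(q2-q)[1::-1])).round(1),[np.round(np.linalg.norm(plane(C,cv2.boxPoints(rc)[i],.032)-plane(C,cv2.boxPoints(rc)[i+1],.032)),4) for i in(0,1)])
```

```text
[ 0.55754004 -0.20531214  0.19512636] [ 1.70220101e-04  9.99362671e-01 -3.56927304e-02 -5.02549848e-04] 0.04245527813524667
1121.5 [625. 270.] [58. 28.] [ 0.4448 -0.5309  0.032 ] yaw 12.3 [np.float64(0.029), np.float64(0.0735)]
1726.0 [371.  185.9] [23.1 85.1] [ 0.5571 -0.2614  0.032 ] yaw -5.0 [np.float64(0.0856), np.float64(0.0217)]
1755.0 [248.3 184.6] [85.3 23.3] [ 0.5669 -0.1419  0.032 ] yaw 175.1 [np.float64(0.0219), np.float64(0.0857)]
1732.5 [185.9 183.6] [86.1 23.5] [ 0.5722 -0.0813  0.032 ] yaw 175.5 [np.float64(0.0224), np.float64(0.0855)]
```

View pics/w1.png

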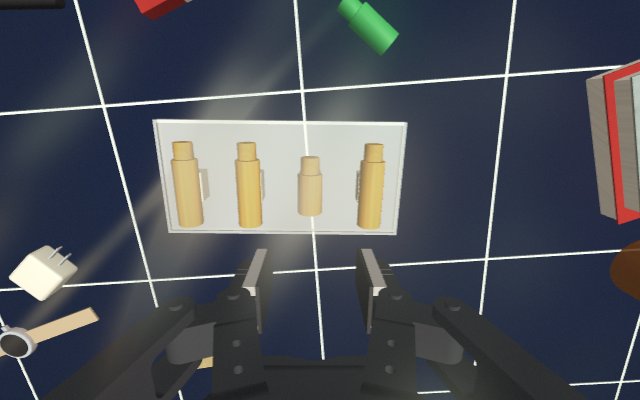

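The wrist view shows four tubes at (186,184), (248,185), (310,186) and (371,186). Only (310,186) is short, gold and in the tray; the green one at (370,28) is the look-alike. I'll refine its position with a looser mask.

Run:
```python
from h import *
C=cam("wrist");im=cv2.imread("pics/w1.png")
m=np.zeros(im.shape[:2],np.uint8);m[130:232,285:340]=gold(im[130:232,285:340],(8,35),55,90)
a,rc,c=max(blobs(m,100),key=lambda t:t[0]);print(a,rc,plane(C,rc[0],.032))
print(C[2], [proj(C,p) for p in((.5605,-.2015,.032),(.5305,-.2015,.032))])
x,y,w,h=285,140,60,90;cv2.imwrite("pics/w1c.png",cv2.resize(im[y:y+h,x:x+w],None,fx=6,fy=6,interpolation=cv2.INTER_CUBIC))
```

```text
1188.5 ((309.5, 185.5), (59.0, 23.0), 90.0) [ 0.56159183 -0.20192473  0.032     ]
[ 0.63541205 -0.21156561  0.32333704] [array([309.15284065, 186.61030351]), array([311.44301586, 215.37824852])]
```

View pics/w1c.png

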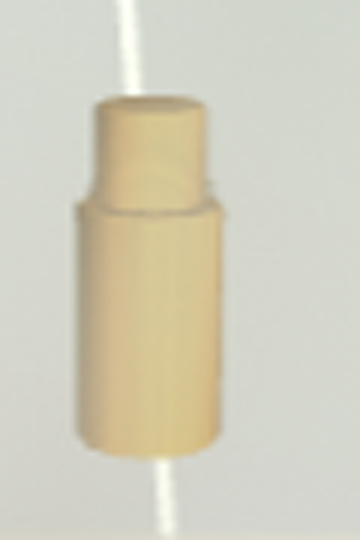

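Confirmed: slim cap at the top of the crop, and the length matches 56 mm. Centre is (0.561, -0.202), yaw about -4.7°. Descending above it.

Request:
carry_out --pt "0.35 0.35 -4" --pt "0.35 0.35 -8" --pt "0.35 0.35 -11" --pt "0.35 0.35 -11" --pt "0.35 0.35 -11" --pt "0.35 0.35 -11" --twist '[-0.6, -0.6, -0.6, -0.6, -0.6, -0.6]'

```text
clock: 2.03
tcp_pos: [0.5625, -0.203, 0.0874]
eef_rot: [0.001, 0.999, -0.042, 0.001]
contact_force: [0.6, -0.2, -0.0]
opening: 0.0428
```

Request:
carry_out --pt "-0.15 0.1 -3" --pt "-0.15 0.1 -5.2" --pt "-0.15 0.1 -5.2" --pt "-0.15 0.1 -5.2" --twist '[0, 0, 0, 0]'

```text
clock: 2.37
tcp_pos: [0.5609, -0.2011, 0.035]
eef_rot: [0.0, 0.999, -0.041, 0.001]
contact_force: [0.3, -0.2, 0.5]
opening: 0.0427
```

Request:
carry_out --pt "0 0 0" --pt "0 0 0" --pt "0 0 0" --pt "0 0 0" --pt "0 0 0" --pt "0 0 0" --twist '[0, 0, 0, 0, 0, 0]' --hand 0 --squeeze 20

```text
clock: 2.87
tcp_pos: [0.5626, -0.2015, 0.0363]
eef_rot: [0.001, 0.999, -0.041, 0.003]
contact_force: [0.4, -0.3, 7.1]
opening: 0.023
```

Request:
carry_out --pt "0 0 2" --pt "0 0 4" --pt "0 0 5" --pt "0 0 5" --pt "0 0 5" --pt "0 0 5" --pt "0 0 5" --twist '[0, 0, 0, 0, 0, 0, 0]'

```text
clock: 3.45
tcp_pos: [0.559, -0.1998, 0.0818]
eef_rot: [-0.001, 0.999, -0.041, -0.001]
contact_force: [-0.5, 0.1, -0.7]
opening: 0.0231
```

Run:
```python
from h import *
s=r.sense();print(s["tcp_pos"],s["contact_force"],s["opening"])
im=r.get_image("wrist")[:,:,::-1];a=cv2.resize(im[150:350,230:400],None,fx=2,fy=2)
im=r.get_image("side")[:,:,::-1];C=cam("side");u,v=proj(C,s["tcp_pos"]).astype(int);print(u,v)
b=cv2.resize(im[v-40:v+40,u-40:u+40],(400,400),interpolation=cv2.INTER_CUBIC)
cv2.imwrite("pics/lift.png",np.hstack([a,b]))
```

```text
[ 0.55896032 -0.19978593  0.08181678] [-0.54652636  0.08729912 -0.67882252] 0.023051115474368118
335 276
```

View pics/lift.png

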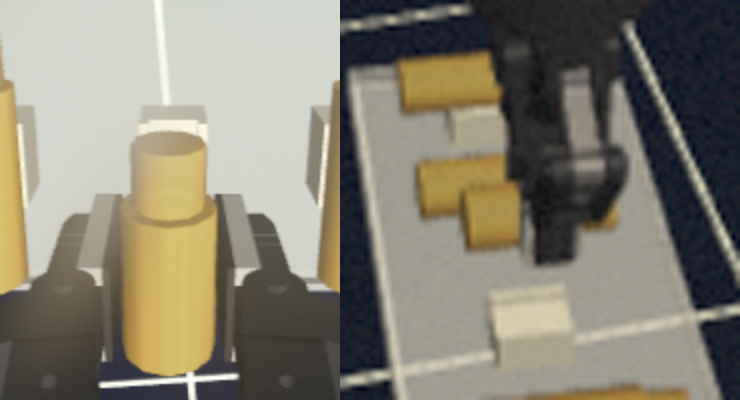

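Run:
```python
from h import *
C=cam("side")
for uv in((325.4,293.8),(340,293.2),(326.6,302),(342,300.5)): print(plane(C,uv,.023).round(4))
C=cam("wrist")
# wrist crop scale2 offset(230,150): cradle cap-end top edge and tube cap rim
for uv in((140,122),(206,122)): print(plane(C,(uv[0]/2+230,uv[1]/2+150),.023).round(4))
print(plane(C,(168/2+230,132/2+150),.088).round(4),plane(C,(170/2+230,374/2+150),.075).round(4))
```

```text
[ 0.5439 -0.1877  0.023 ]
[ 0.5721 -0.1925  0.023 ]
[ 0.5413 -0.2075  0.023 ]
[ 0.5709 -0.2105  0.023 ]
[ 0.5733 -0.1921  0.023 ]
[ 0.5716 -0.2133  0.023 ]
[ 0.5929 -0.2028  0.088 ] [ 0.5193 -0.1973  0.075 ]
```

Request:
carry_out --pt "2.6 -0.2 0" --pt "2.6 -0.2 0" --pt "2.6 -0.2 -3" --pt "2.6 -0.2 -4.5" --pt "2.6 -0.2 -4.5" --pt "2.6 -0.2 -4.5" --twist '[0, 0, 0, 0, 0, 0]'

```text
clock: 4.05
tcp_pos: [0.5851, -0.202, 0.0373]
eef_rot: [-0.001, 0.999, -0.041, -0.001]
contact_force: [0.4, 0.0, 0.1]
opening: 0.0234
```

Request:
carry_out --pt "0 0 -0.3" --pt "0 0 -0.6" --pt "0 0 -0.9" --pt "0 0 -0.9" --pt "0 0 -0.9" --twist '[0, 0, 0, 0, 0]'

```text
clock: 4.47
tcp_pos: [0.5879, -0.2034, 0.0319]
eef_rot: [0.001, 0.999, -0.041, 0.002]
contact_force: [-1.2, -0.9, 4.5]
opening: 0.023
```

Request:
carry_out --pt "0 0 -0.2" --pt "0 0 -0.4" --pt "0 0 -0.6" --pt "0 0 -0.6" --pt "0 0 -0.6" --twist '[0, 0, 0, 0, 0]'

```text
clock: 4.88
tcp_pos: [0.5894, -0.2037, 0.0268]
eef_rot: [0.001, 0.999, -0.041, 0.003]
contact_force: [1.8, 0.1, 6.0]
opening: 0.023
```

Run:
```python
from h import *
s=r.sense();print(s["tcp_pos"],s["contact_force"],s["opening"])
im=r.get_image("wrist")[:,:,::-1];a=cv2.resize(im[150:350,230:400],None,fx=2,fy=2)
im=r.get_image("side")[:,:,::-1];C=cam("side");u,v=proj(C,s["tcp_pos"]).astype(int)
b=cv2.resize(im[v-40:v+40,u-40:u+40],(400,400),interpolation=cv2.INTER_CUBIC)
cv2.imwrite("pics/piv.png",np.hstack([a,b]))
```

```text
[ 0.58939107 -0.20365803  0.02681466] [1.82074889 0.14963856 5.95860564] 0.022996151423790988
```

View pics/piv.png

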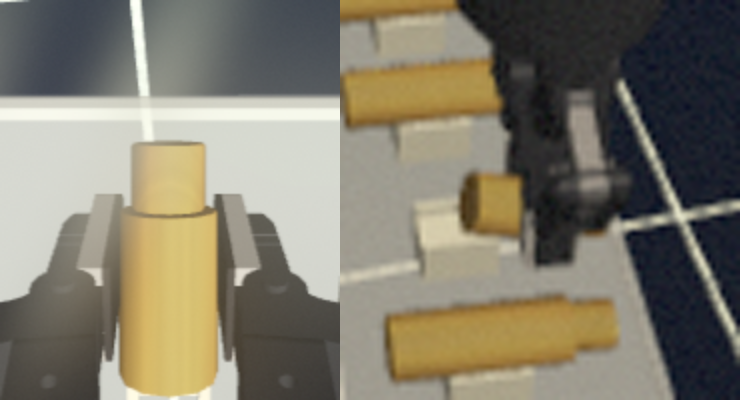

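```bash
cat > tilt.py <<'E'
from h import *
from scipy.optimize import least_squares
def tilt(vc,vs,vt,u=314.):
    c=r.camera_info("wrist");K=np.array(c["intrinsics"]);T=np.array(c["tool_from_camera"])
    P=lambda L,th,p: np.array([p[0]+L[0]*np.cos(th)-L[1]*np.sin(th),0,p[1]-(L[1]*np.cos(th)+L[0]*np.sin(th))])
    # tool z down: th>0 lifts cap; report cap-down angle=-th
    def f(q):
        o=[]
        for L,v in(((.028,.009),vc),((.012,.012),vs),((-.028,.012),vt)):
            X=T[:3,:3].T@(P(L,q[2],q[:2])-T[:3,3]);w=K@X;o.append(w[1]/w[2]-v)
        return o
    s=least_squares(f,[0,0,0],x_scale=[.01,.01,.1]);return s.x[:2]*1000,-np.degrees(s.x[2]),s.cost
if __name__=="__main__":
    for vs in(256.5,257.5,258.5): print(tilt(221.5,vs,347))
    print(tilt(150+132/2,150+222/2,150+374/2))
E
python3 tilt.py
```

```text
(array([-2.96344054,  4.74637316]), np.float64(21.97277743071418), np.float64(1.6155871338926322e-27))
(array([-1.82474479,  3.54170215]), np.float64(18.143653094181495), np.float64(2.0194839173657902e-27))
(array([-0.39032679,  1.82565399]), np.float64(14.455532005565344), np.float64(4.725592366635949e-26))
(array([ 19.81520284, -21.68566603]), np.float64(-13.247234223869556), np.float64(4.0389678347315804e-28))
```

Request:
carry_out --pt "0 0 3" --pt "0 0 7" --pt "0 0 11" --pt "-1 3 13.4" --pt "-1 6 13.4" --pt "-1.5 9 13.4" --pt "-2 12 13.4" --pt "-2.8 15 13.4" --twist '[0, 0, 0, 7, 14, 21, 28, 35]'

```text
clock: 5.65
tcp_pos: [0.5581, -0.051, 0.1582]
eef_rot: [0.0, 0.964, 0.264, 0.001]
contact_force: [0.2, -0.5, -0.3]
opening: 0.0232
```

Request:
carry_out --pt "0 2 0" --pt "0 4 0" --pt "0 6 0" --pt "0 8 0" --pt "0 10 0" --pt "0 12 0" --pt "0 13 0" --pt "0 13 0" --twist '[7, 14, 21, 28, 35, 42, 49, 49]'

```text
clock: 6.32
tcp_pos: [0.5576, 0.0799, 0.1576]
eef_rot: [-0.0, 0.768, 0.64, 0.0]
contact_force: [-0.4, -0.5, -0.9]
opening: 0.0226
```

Request:
carry_out --pt "0 0 0" --pt "0 0 0" --pt "0 0 0" --twist '[0, 0, 0]'

```text
clock: 6.57
tcp_pos: [0.5581, 0.0768, 0.1575]
eef_rot: [0.0, 0.771, 0.637, -0.0]
contact_force: [-0.1, -0.2, -0.7]
opening: 0.023
```

Run:
```python
from h import *
s=r.sense();print(s["clock"],s["tcp_pos"],s["eef_rot"],s["contact_force"],s["opening"]);q=s["eef_rot"]
x=Ro.from_quat([q[1],q[2],q[3],q[0]]).apply([1,0,0]);print("yaw",np.degrees(np.arctan2(x[1],x[0])))
im=r.get_image("wrist")[:,:,::-1];cv2.imwrite("pics/w3.png",im);a=cv2.resize(im[50:350,200:430],(307,400))
out=[a]
for n in("scene","side"):
    im=r.get_image(n)[:,:,::-1];cv2.imwrite(f"pics/{n}3.png",im);u,v=proj(cam(n),s["tcp_pos"]).astype(int);print(n,u,v)
    out.append(cv2.resize(im[v-40:v+40,u-24:u+25],(245,400),interpolation=cv2.INTER_CUBIC))
cv2.imwrite("pics/fin.png",np.hstack(out))
```

```text
6.5667 [0.55812645 0.07683717 0.15747373] [ 9.49489315e-05  7.70733872e-01  6.37157189e-01 -7.24197341e-05] [-0.06884278 -0.173346   -0.73942275] 0.0230149195675438
yaw 79.16032717515596
scene 316 174
side 304 165
```

View pics/fin.png

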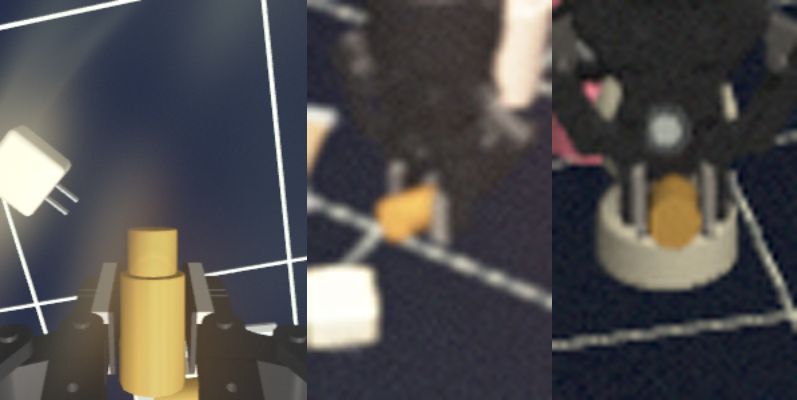

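Run:
```python
from h import *; from tilt import tilt
im=cv2.imread("pics/w3.png").astype(float)
col=im[:,309:320].mean(1).mean(1) # mean over centre columns
g=np.convolve(col,[1,1,0,-1,-1],'same')
for v in list(range(216,226))+list(range(250,263))+list(range(338,352)): print(v,round(col[v]),round(g[v]),end=' | ')
print()
for a in((221,256.5,345),(221,257.5,345)): print(tilt(*a))
t,e=tri([ray(cam("scene"),(308.6,179)),ray(cam("side"),(304.8,169.4))]);print("tail",t,e)
```

```text
216 81 0 | 217 80 1 | 218 81 10 | 219 81 23 | 220 90 30 | 221 95 62 | 222 98 116 | 223 136 144 | 224 165 108 | 225 171 40 | 250 176 3 | 251 177 3 | 252 177 2 | 253 178 1 | 254 178 0 | 255 177 -14 | 256 178 -97 | 257 164 -154 | 258 94 -64 | 259 107 87 | 260 171 150 | 261 175 75 | 262 176 7 | 338 181 0 | 339 181 0 | 340 181 0 | 341 181 -1 | 342 181 0 | 343 181 0 | 344 181 0 | 345 181 4 | 346 181 18 | 347 184 30 | 348 195 31 | 349 196 23 | 350 200 14 | 351 202 11 | 
(array([-3.0547373 ,  5.33747724]), np.float64(18.31647664207062), np.float64(1.6155871338926322e-27))
(array([-1.61806068,  3.61972645]), np.float64(14.54335760136329), np.float64(3.3927329811745276e-26))
tail [0.55346429 0.04482849 0.16388539] [np.float64(0.001805940460965523), np.float64(0.0018059404609653644)]
```

The tail end is visible in the side view at about (305,169), the wrist view shows the tube pitched cap-down by about 17°, and the triangulated tail agrees to about 4 mm. Next is the final short approach.

Request:
carry_out --pt "0.1 1.2 0.1" --pt "0.2 2.3 0.1" --pt "0.3 3.3 0.1" --pt "0.3 3.3 0.1" --pt "0.3 3.3 0.1" --pt "0.3 3.3 0.1" --twist '[0, 0, 0, 0, 0, 0]'

```text
clock: 7.22
tcp_pos: [0.561, 0.111, 0.1583]
eef_rot: [0.0, 0.77, 0.639, -0.0]
contact_force: [-1.1, -1.0, -0.3]
opening: 0.0231
```

Run:
```python
from h import *; from tilt import tilt
print(tilt(222.8,259.7,347),tilt(222.8,258.7,347))
s=r.sense();p=s["tcp_pos"];print(s["clock"],p,s["contact_force"],s["opening"],np.abs(s["joint_velocities"]).max())
w=np.array([-.172,-.914,.366]);w/=np.linalg.norm(w);L=np.array([.5866,.2427,.102])
x=np.array([.188,.982,0]);th=np.radians(17);a=x*np.cos(th)-[0,0,np.sin(th)];c=p-.002*x-[0,0,.0035]
print("centre",c,"cap-lens",np.linalg.norm(c+.028*a-L),"off line",np.linalg.norm(np.cross(c-L,w)),"ang",np.degrees(np.arccos(-a@w)))
ims=[]
for n in("scene","side"):
    im=r.get_image(n)[:,:,::-1];cv2.imwrite(f"pics/{n}4.png",im);ims.append(im)
d=[cv2.resize(i[100:340,180:440],(400,369)) for i in ims];cv2.imwrite("pics/end.png",np.hstack(d))
```

```text
(array([-1.80159061,  2.52178311]), np.float64(13.403322548288102), np.float64(2.0194839173657902e-27)) (array([-3.36066337,  4.42759697]), np.float64(17.11356018464831), np.float64(2.0194839173657902e-27))
7.2167 [0.56103145 0.11102609 0.15826222] [-1.12834405 -0.96732685 -0.33756082] 0.023082747430964626 0.012880298664379328
centre [0.56065545 0.10906209 0.15476222] cap-lens 0.11809678121855968 off line 0.001085935863999279 ang 4.591353761899549
```

View pics/end.png

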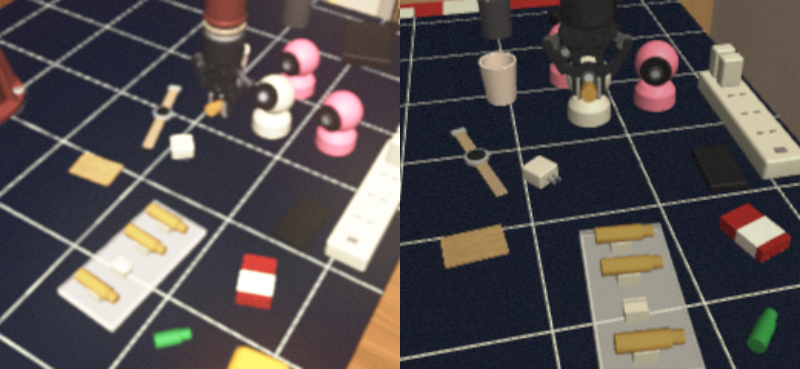

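```bash
python3 -c "
from plant import r
print(r.job_done())"
```

```text
the job is handed in; nothing more can be done
None
```

I took the short gold tube from the third cradle and it is now held still in front of the white camera's lens. The job was handed in just after 7.2 s on the robot's clock. No verdict was reported.

The gripper can only point straight down. To slant the tube, I pressed its tail lightly (about 6 N) on the edge of its own empty cradle until the cap end tipped down in the fingers.

**Last checks:**

| Check | Measured or estimated | Needed |
|---|---|---|
| Cap to lens | about 118 mm | 90–150 mm |
| Tube centre off the line of sight | about 1 mm (calibration is good to about 2 mm) | within 25 mm |
| Tube centre height | about 155 mm | over 80 mm |
| Grip | finger opening steady at 23 mm | holding |

- **Pitch is the least certain figure:** the wrist view gave 13–17° cap-down, while the tail triangulated from the scene and side views suggested about 21°. Against the camera's tilt of about 21.5°, the angle error is about 1–8°; the limit is 15°. The cap and centre figures above assume 17°.
- **Everything else:** by eye in the last pictures, the three long tubes, the camera and the bystanders that are in view look unmoved. I did not re-measure their positions.

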